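# Tuck the drill-bit box flap under its lip

## Task

Close the drill-bit box on the bench: with the fingertips, gently push the spring-loaded flap over and down flat on the box, and then, keeping it pressed flat, push its ridge towards the lip until the tongue is fully home beneath the lip and the flap stays shut when you let go. Only push and press: do not pinch the flap, and do not move the jar, screwdriver, offcut or tape measure.

Things in the scene. Friction and masses are not known exactly. Their poses are not given: they have to be found in the camera images.
- bit_box: Wooden drill-bit box screwed to the bench (immovable), 176 mm long (x) x 110 mm wide (y), side walls 45 mm tall. Origin at the centre of its underside. Its +x axis points from the hinge end to the end with the lip.
- hinge_mid (a point): Middle of the flap's hinge line, on the box: 60 mm from the box's origin towards -x of the box, 50 mm above the bench. The hinge line runs along the box's y.
- lip_edge (a point): Middle of the lower front edge of the retaining lip: a steel strip 70 mm wide (box y), 4 mm thick, at the +x end of the box, fixed to a riser behind it. It overhangs 19 mm towards the hinge. Its underside is 57.5 mm and its top 61.5 mm above the bench. This edge is 126 mm from the hinge line.
- leaf (a joint): Angle of the plywood flap about the hinge, rad: 0 = folded down flat on the box, 1.57 = upright, more = leaning back away from the lip (stop at 2.0; the other stop is 0). A spring drives it back up whenever it is let go untucked; with the hinge friction it comes to rest somewhere between about 0.9 and 1.85, and it stands so at the start; holding it flat takes about 2 to 3 N at mid-length. Tucked, it rests against the lip's underside at about 0.04.
- flap (a joint): Slide of the flap along its own length on its slotted hinge, m: 0 = drawn right back to the hinge, 0.024 = stop, fully out (towards the lip when flat). It stays where it is left, by friction of about 2 N. Flat at 0 the tongue ends 8 mm short of the lip; at 0.024 it lies 16 mm beneath it. If slid out too far before it is flat it lands on top of the lip instead.
- ridge_foot (a point): On the flap: foot of the middle of the pushing ridge, on the side facing the hinge, on the flap's outer face (the upper face when flat). The ridge runs the full 90 mm width, stands 8 mm proud, has an upright face towards the hinge and a slope towards the tongue. It lies 80 mm from the hinge line plus the slide value.
- tongue_edge (a point): On the flap: middle of the free edge of its tongue, half-way through its thickness, 118 mm from the hinge line plus the slide value. The flap is 90 mm wide and 5 mm thick; its last 22 mm is a tongue 54 mm wide and 3 mm thick. Flat, its outer face is 51.5 mm above the bench.
- flap_face: Outer skin of the flap (upper face when flat), the side to push on. Origin at the middle of the hinge end; x runs towards the tongue, z out of the outer face.
- flap_back: Inner skin of the flap (the underside when flat, facing the box). Same origin and axes as the outer skin.
- jar_c (a point): Bystander: closed glass jar with steel cap, diameter 60 mm, 80 mm tall, standing; point at its centre, 40 mm up
- driver_grip (a point): Bystander: screwdriver lying on the bench; point on its handle
- offcut_c (a point): Bystander: pale wooden offcut 100 x 45 x 32 mm lying on the bench; point at its centre
- tape_c (a point): Bystander: tape measure standing on edge, 32 x 60 mm and 58 mm tall; point at its centre, 29 mm up
Things that resemble listed ones, but are neither listed nor needed, are in the scene too. Of the things like the bit_box, leave any that is pink, turquoise or yellow; of the rest the smaller one is meant.

How it is judged:
By the outcome, as a careful person would: the job done as asked, in the order asked, and still so for the second after the job is handed in, with the robot touching nothing.
It also fails if it takes over 48 s, if anything falls off the work surface, if the arm or the gripper's body presses on something with over 40 N, if the wrist force passes 120 N, or if a joint passes its speed limit or range.

## Robot

A 6-joint arm with a two-finger parallel gripper is mounted at the origin on the work surface. World frame = base frame: x ahead of the robot, y to its left, z up, the work surface at z = 0. Lengths are in m, angles in degrees, forces in N, time in s.
With the tool pointing down it reaches from about 0.3 to 0.875 m from the base axis. Payload 6.4 kg.
Tool frame: the origin (TCP) lies at the very end of the fingers, on their centre line; the grasp point (between the pads) lies 19 mm behind it; z points along the fingers, y is the direction in which the jaws open and shut (so a half turn about z gives the same grasp; the last joint's range is limited). The gripper opens to 88 mm and grips with 3 to 60 N. Pads are 18 mm wide; open, the fingers measure 123 mm over their backs; the gripper's body (75 mm by 187 mm) begins 45 mm behind the grasp point.
Start: joints at [-76.106, 10.359, 92.074, -0, 77.567, -11.82], TCP at [0.25, -0.518, 0.214] pointing down, gripper open.
Joint ranges: [-171.53, 171.53], [-51.25, 118.39], [17.06, 147.69], [-65.23, 245.23], [0, 150.52], [-178.68, 178.68]. Speed limits (degrees/s): [147.25, 147.25, 172.46, 180, 180, 180].

## Interface

Orientations are given as [roll, pitch, yaw] about the fixed x, y, z axes, in that order (R = Rz(yaw) Ry(pitch) Rx(roll)).
In Python, from cell import status, cams, job_done gives the robot as it stands.
- The arm moves only by the tool move_arm, never from a script. Its argument "moves" is a list of rows, each a list of 3 entries, a list of its own where there are three numbers: the turn, a rotation vector about the world's x, y, z in rad, then the shift along the world's x, y, z in m, then the closure, from 0 (fully open) to 1 (shut). In form: [[[wx, wy, wz], [tx, ty, tz], fingers], ...]. A call has 1 to 20 rows; each row is the pose to reach, as a shift and turn from the pose commanded when the call began; what a row does not reach only later rows make up. A row lasts 1/8 s, in which the tool goes at most 62.5 mm and 10.7 degrees, less where a joint would pass 70% of its speed; a pose out of reach is approached as far as the arm can. A call with a gripper value outside its range is refused whole. The fingers move at their own pace and stop on an object; the grip force is fixed at half the most. Time passes only in rows, so rows that repeat a pose let the fingers close. It gives the time, the measured TCP pose, the force and the opening at its end, in the units of the state.
- status.read_state(): the state, without advancing time (a new reading comes with each control period).
- cams.snapshot(name): name is "scene" or "top" or "wrist"; returns (picture, depth): 420x560x3 uint8, blue, green, red; 420x560 float32, m along the optical axis (not along the pixel's ray), 0 where there is no reading.
- cams.calibration(name): a dict with "vertical_fov" (degrees; the focal length in pixels is half the picture's height over the tangent of half this angle, whatever the lens; pixels are square), "cx", "cy" (the principal point, pixels), "dist" ([k1, k2, p1, p2, k3] as OpenCV has them; the pictures are not rectified), "R" (3x3) and "t" (3): a world point X has camera coordinates R X + t. Camera axes: x right, y down, z forward; pixel columns grow to the right and rows downward; lengths in m; the calibration is good to about 2 mm. A picture is of the moment at which its call begins: read the wrist's pose just before it. calibration takes no time and is no camera call; for the wrist camera it gives the pose at the moment of the call.
- job_done(): hands the job in, once; it reports no verdict.
Trained networks look in the newest picture that a camera, given by its name, has taken for a name from the list of things; names that differ only in an ending like _2 or _b are one class to them, and where a whole thing is asked for, a point or a joint stands for the part that bears it (a point fixed in the world has none). Each returns a list of dicts, best first, with "p" (0 to 1); they miss things now and then, are a little off and sometimes report something else, mostly with a low value. They report only what shows in the picture. A call takes as long as a camera call. They do not tell look-alikes from the thing itself.
- cams.search_frame(camera, target): "point" ([x, y, z] in m, in the coordinates of the camera as it stood for that picture, good to about 4 mm: the middle of the surface that is visible of it).
- cams.masks_of(camera, target): "mask" (420x560 bool, what is visible of it).
The state is a dict: "time": time; "joints": joint angles; "qd": joint speeds; "effort": joint torques, N m; "tcp_pos": TCP position; "orientation": TCP orientation; "wrist_force": force on the tool from outside, world axes, zero at the start; "wrist_torque": the same for the moment, N m; "finger_gap": finger opening in m.
Only numpy, scipy, OpenCV 4.12 (cv2) and the standard library are available. Lean on these libraries where they do the work, as an engineer would, in place of code of your own. Each camera call takes 0.05 s, during which the arm holds its last target.

## Working session

There is one attempt and no reset: what is moved stays moved. The work goes in short steps, Python scripts to look and compute and a tool call to move; the robot and the scene stay as the last step left them, time stands still between calls to the robot, and variables do not carry over. Pictures are saved under pics/ and viewed, and the job is handed in when it is done.

Besides the shell and the picture viewer there is one more tool, called after "Call:" in YAML: its name, and indented under it one key for each argument. move_arm: Moves the arm, as the interface text tells. Its arguments: {"type":"object","properties":{"moves":{"type":"array","items":{"type":"array"}}},"required":["moves"]}

```bash
mkdir -p pics; ls; cat > h.py <<'E'
import numpy as np, cv2
from cell import status, cams
def snap(n,f):
    c=cams.calibration(n); im,d=cams.snapshot(n); cv2.imwrite('pics/'+f,im); return im,d,c
def w(c,p): return c['R'].T@(np.array(p)-c['t'])if not isinstance(c['R'],list) else np.array(c['R']).T@(np.array(p)-np.array(c['t']))
def px2w(c,u,v,z,H=420):
    f=H/2/np.tan(np.radians(c['vertical_fov'])/2)
    K=np.array([[f,0,c['cx']],[0,f,c['cy']],[0,0,1]])
    q=cv2.undistortPoints(np.array([[[u,v]]],float),K,np.array(c['dist'],float))[0,0]
    return w(c,[q[0]*z,q[1]*z,z])
def w2px(c,X,H=420):
    f=H/2/np.tan(np.radians(c['vertical_fov'])/2)
    K=np.array([[f,0,c['cx']],[0,f,c['cy']],[0,0,1]])
    R=np.array(c['R']);t=np.array(c['t'])
    return cv2.projectPoints(np.atleast_2d(np.array(X,float)),cv2.Rodrigues(R)[0],t,K,np.array(c['dist'],float))[0][:,0]
E
python3 - <<'E'
from h import *
print(status.read_state())
for n in ['scene','top']:
    im,d,c=snap(n,n+'0.png')
    for t in ['bit_box','flap_face','flap_back','jar_c','driver_grip','offcut_c','tape_c']:
        for r in cams.search_frame(n,t): print(n,t,round(r['p'],2),np.round(w(c,r['point']),3),np.round(w2px(c,w(c,r['point']))[0]))
E
```

```text
pics
{'time': 0.0, 'joints': array([-7.61078677e+01,  1.04012229e+01,  9.21319943e+01, -5.20728476e-04,
        7.75675031e+01, -1.18194410e+01]), 'qd': array([-0.02373074, -0.10902418, -0.02195561, -0.11361697, -0.13564291,
        0.04793698]), 'effort': array([ 4.02875112e-04, -4.33863223e+01, -3.41850328e+01,  7.03774206e-02,
        3.85774649e-02, -1.22269512e-04]), 'tcp_pos': array([ 0.24933435, -0.51747975,  0.21291391]), 'orientation': array([-1.79901311e+02, -2.01328156e-02,  2.57116686e+01]), 'wrist_force': array([-0.39100571,  0.35969269, -0.83360836]), 'wrist_torque': array([ 0.00484467, -0.007991  , -0.01401288]), 'finger_gap': 0.08796620499648353}
scene bit_box 0.71 [ 0.701 -0.222  0.057] [155. 173.]
scene bit_box 0.7 [ 0.328 -0.069  0.068] [301. 163.]
scene bit_box 0.67 [0.527 0.117 0.04 ] [269. 223.]
scene bit_box 0.64 [0.284 0.252 0.049] [386. 221.]
scene bit_box 0.6 [0.771 0.434 0.049] [229. 345.]
scene flap_face 0.92 [ 0.67  -0.252  0.068] [162. 163.]
scene flap_face 0.88 [ 0.314 -0.098  0.076] [300. 155.]
scene flap_face 0.69 [0.748 0.408 0.052] [235. 330.]
scene
[... 582 characters left out ...]
ox 0.78 [0.751 0.4   0.054] [157. 107.]
top bit_box 0.7 [0.263 0.228 0.052] [219. 307.]
top bit_box 0.27 [0.482 0.097 0.108] [276. 217.]
top flap_face 0.94 [ 0.673 -0.258  0.074] [422. 144.]
top flap_face 0.69 [ 0.323 -0.101  0.068] [356. 287.]
top flap_face 0.58 [0.25  0.229 0.048] [219. 312.]
top flap_face 0.56 [0.748 0.407 0.05 ] [155. 109.]
top flap_face 0.41 [0.472 0.097 0.15 ] [275. 221.]
top flap_back 0.61 [0.482 0.096 0.109] [276. 217.]
top flap_back 0.22 [0.47  0.095 0.149] [276. 222.]
top jar_c 0.93 [0.57  0.291 0.083] [196. 178.]
top driver_grip 0.61 [0.434 0.336 0.021] [180. 235.]
top offcut_c 0.59 [ 0.617 -0.058  0.031] [339. 166.]
top tape_c 0.94 [0.681 0.224 0.055] [227. 136.]
```

View pics/scene0.png

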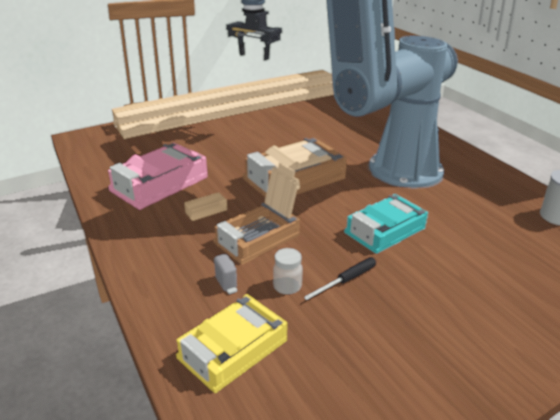

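View pics/top0.png

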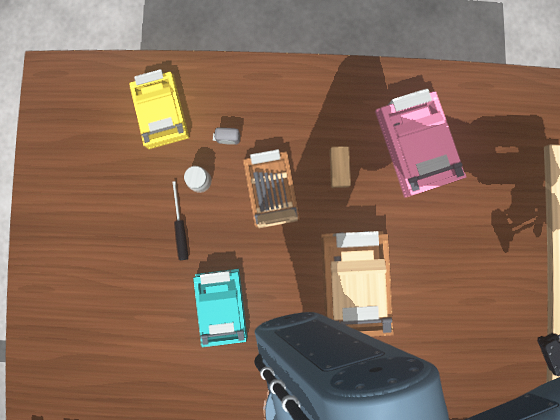

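The target is the wooden box near top-view px (270,188), with its flap upright. The large wooden box and the pink, yellow and turquoise ones are look-alikes. Next I'll measure it from depth.

```bash
cat > cloud.py <<'E'
from h import *
def cloud(c,d):
    H,W=d.shape
    f=H/2/np.tan(np.radians(c['vertical_fov'])/2)
    K=np.array([[f,0,c['cx']],[0,f,c['cy']],[0,0,1]])
    vv,uu=np.mgrid[:H,:W]
    q=cv2.undistortPoints(np.stack([uu,vv],-1).reshape(-1,1,2).astype(float),K,np.array(c['dist'],float))[:,0]
    z=d.reshape(-1,1).astype(float)
    P=np.hstack([q*z,z])-np.array(c['t'])
    return (P@np.array(c['R'])).reshape(H,W,3)
E
python3 - <<'E'
from cloud import *
for n in ['top','scene']:
    im,d,c=snap(n,n+'1.png'); P=cloud(c,d); np.savez(n+'.npz',P=P,im=im,d=d)
    print(n, 'table z',np.median(P[...,2][(abs(P[...,0]-.5)<.05)&(abs(P[...,1]+.0)<.03)]))
    m=(d>0)&(P[...,0]>.42)&(P[...,0]<.70)&(P[...,1]>.02)&(P[...,1]<.2)&(P[...,2]>.02)
    Q=P[m]
    for lo,hi in [(.035,.05),(.052,.066),(.066,.09),(.09,.12),(.12,.2)]:
        s=Q[(Q[:,2]>lo)&(Q[:,2]<hi)]
        print(lo,len(s),s.min(0).round(3),s.max(0).round(3),s.mean(0).round(3))
    s=P[...,2]; 
    mask=m&(P[...,2]>.036)&(P[...,2]<.05)
    r=cv2.minAreaRect((P[mask][:,:2]*1000).astype(np.float32)); print('rect wall',r)
    mask=m&(P[...,2]>.056)&(P[...,2]<.067)&(P[...,0]>.56)
    r=cv2.minAreaRect((P[mask][:,:2]*1000).astype(np.float32)); print('rect lip',r, mask.sum(), np.median(P[mask][:,2]))
im=cv2.imread('pics/top1.png'); cv2.imwrite('pics/topz.png',cv2.resize(im[130:250,220:320],None,fx=5,fy=5,interpolation=cv2.INTER_CUBIC))
im=cv2.imread('pics/scene1.png'); cv2.imwrite('pics/scenez.png',cv2.resize(im[140:270,200:320],None,fx=4.5,fy=4.5,interpolation=cv2.INTER_CUBIC))
E
```

```text
top table z 0.00014983583824468692
0.035 604 [0.459 0.04  0.035] [0.695 0.199 0.05 ] [0.569 0.115 0.045]
0.052 349 [0.472 0.043 0.052] [0.7   0.2   0.066] [0.612 0.126 0.06 ]
0.066 83 [0.48  0.054 0.066] [0.64  0.151 0.09 ] [0.499 0.098 0.077]
0.09 113 [0.472 0.052 0.09 ] [0.496 0.138 0.12 ] [0.485 0.095 0.105]
0.12 282 [0.457 0.049 0.12 ] [0.487 0.137 0.168] [0.472 0.093 0.144]
rect wall ((587.895751953125, 118.72518920898438), (243.3744354248047, 115.0687255859375), 13.873272895812988)
rect lip ((642.6434326171875, 153.04672241210938), (127.0325927734375, 59.18031692504883), 65.1196060180664) 278 0.06180685430167522
scene table z 0.0015904314670572887
0.035 799 [0.462 0.046 0.035] [0.651 0.184 0.05 ] [0.569 0.128 0.043]
0.052 436 [0.468 0.047 0.052] [0.694 0.2   0.066] [0.579 0.119 0.06 ]
0.066 267 [0.479 0.049 0.066] [0.632 0.167 0.09 ] [0.494 0.102 0.078]
0.09 354 [0.469 0.05  0.09 ] [0.501 0.141 0.12 ] [0.486 0.099 0.105]
0.12 528 [0.458 0.048 0.12 ] [0.493 0.139 0.168] [0.475 0.098 0.141]
rect wall ((559.245849609375, 112.73262023925781), (175.92010498046875, 116.21239471435547), 12.856317520141602)
rect lip ((643.2507934570312, 152.207763671875), (124.97705841064453, 54.745853424072266), 65.85962677001953) 233 0.06214275386277665
```

View pics/topz.png

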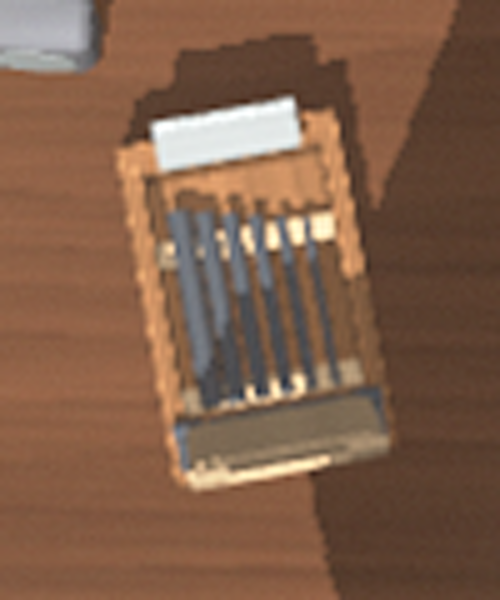

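View pics/scenez.png

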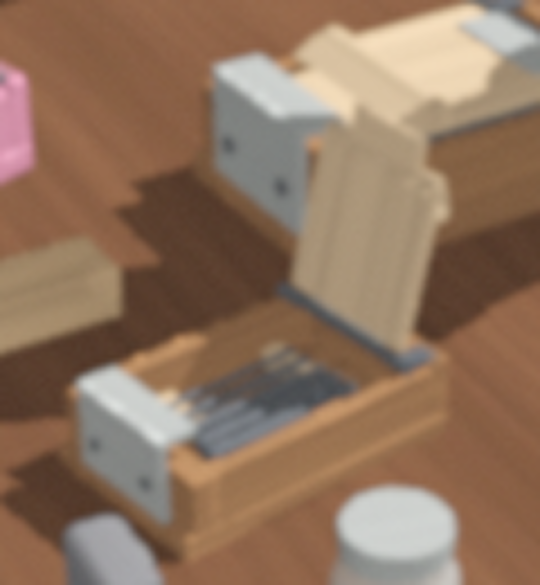

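```bash
python3 - <<'E'
import numpy as np,cv2
from scipy.optimize import minimize
from cloud import *
for n in ['top','scene']:
    f=np.load(n+'.npz');P=f['P'];d=f['d']
    m=(d>0)&(P[...,0]>.44)&(P[...,0]<.66)&(P[...,1]>.03)&(P[...,1]<.19)
    lip=m&(abs(P[...,2]-.0618)<.003)&(P[...,0]>.59)
    k=cv2.connectedComponentsWithStats(lip.astype(np.uint8));i=1+np.argmax(k[2][1:,4]);L=P[k[1]==i]
    print(n,'lip',len(L),cv2.minAreaRect((L[:,:2]*1000).astype(np.float32)),L.mean(0))
    wall=P[m&(abs(P[...,2]-.044)<.004)]
    print('wall',cv2.minAreaRect((wall[:,:2]*1000).astype(np.float32)),len(wall))
    # flap plane
    F=P[m&(P[...,2]>.075)&(P[...,2]<.145)&(P[...,0]<.53)]
    for _ in range(4):
        ce=F.mean(0);nn=np.linalg.svd(F-ce)[2][2]; r=abs((F-ce)@nn); F=F[r<max(.0025,np.percentile(r,70))]
    nn*=np.sign(nn[0]); print('flap plane n',nn,'yaw',np.degrees(np.arctan2(nn[1],nn[0])),'leaf',np.pi/2-np.arctan2(nn[2],np.hypot(nn[0],nn[1])),np.pi/2+np.arctan2(nn[2],np.hypot(nn[0],nn[1])),'z.05 along x',ce,len(F))
    T=P[m&(P[...,2]>.1)]; print('top z',np.sort(T[:,2])[-8:])
E
```

```text
top lip 233 ((630.4370727539062, 126.63595581054688), (23.126018524169922, 69.92387390136719), 12.321006774902344) [0.63039514 0.12673282 0.06185899]
wall ((553.633544921875, 110.23822021484375), (170.3155517578125, 110.04552459716797), 12.082222938537598) 498
flap plane n [0.93938147 0.19776284 0.28009342] yaw 11.888559771940818 leaf 1.286904904142463 1.8546877494473302 z.05 along x [0.48253538 0.09486348 0.11220228] 259
top z [0.16675339 0.16691326 0.16699653 0.16701197 0.16745872 0.16766661
 0.16784422 0.16796711]
scene lip 195 ((630.9590454101562, 128.43524169921875), (27.210811614990234, 72.99971771240234), 11.107500076293945) [0.63226694 0.12968331 0.06221806]
wall ((559.017578125, 112.68052673339844), (174.89515686035156, 116.21239471435547), 12.856316566467285) 531
flap plane n [0.93720469 0.21032338 0.27822911] yaw 12.648510718604829 leaf 1.28884639712838 1.8527462564614132 z.05 along x [0.48528579 0.09691234 0.11027657] 667
top z [0.16575926 0.16595806 0.16606616 0.16632532 0.16671924 0.16708509
 0.16779721 0.16808006]
```

Call:
move_arm:
  moves:
    - [[0,0,-0.05],[0.012,0.04,0],1]
    - [[0,0,-0.1],[0.024,0.085,0],1]
    - [[0,0,-0.15],[0.036,0.13,0],1]
    - [[0,0,-0.2],[0.05,0.175,0],1]
    - [[0,0,-0.236],[0.062,0.22,0],1]
    - [[0,0,-0.236],[0.075,0.265,0],1]
    - [[0,0,-0.236],[0.088,0.31,0],1]
    - [[0,0,-0.236],[0.1,0.355,0],1]
    - [[0,0,-0.236],[0.113,0.4,0],1]
    - [[0,0,-0.236],[0.125,0.445,0],1]
    - [[0,0,-0.236],[0.138,0.49,0],1]
    - [[0,0,-0.236],[0.15,0.535,0],1]
    - [[0,0,-0.236],[0.163,0.575,0],1]
    - [[0,0,-0.236],[0.17,0.6,0],1]
    - [[0,0,-0.236],[0.17,0.6,0],1]
    - [[0,0,-0.236],[0.17,0.6,0],1]

```text
time: 2.9
tcp_pos: [0.4193, 0.0815, 0.2138]
orientation: [180.0, 0.0, 12.2]
wrist_force: [0.7, -0.3, -0.3]
finger_gap: 0.0003
```

```bash
python3 - <<'E'
from cloud import *
im,d,c=snap('wrist','w0.png'); P=cloud(c,d); print(w(c,[0,0,0]), np.array(c['R'])[2])
im2,d2,c2=snap('scene','s2.png')
cv2.imwrite('pics/s2z.png',cv2.resize(im2[50:270,180:400],None,fx=2.6,fy=2.6,interpolation=cv2.INTER_CUBIC))
m=(d>0)&(P[...,2]>.03)&(P[...,0]>.44)&(P[...,0]<.7)&(P[...,1]>.02)&(P[...,1]<.2)
H=np.array([.4964,.0983,.05]);a=np.radians(12.2);ex=np.array([np.cos(a),np.sin(a),0]);ey=np.array([-np.sin(a),np.cos(a),0])
Q=P[m]-H; u=Q@ex;v=Q@ey;z=Q[:,2]+.05
for lo,hi in [(.042,.048),(.058,.065),(.07,.1),(.1,.12),(.12,.14),(.14,.16),(.16,.18)]:
    s=(z>lo)&(z<hi)
    if s.any(): print(lo,s.sum(),'u',np.percentile(u[s],[1,50,99]).round(4),'v',np.percentile(v[s],[1,99]).round(4),z[s].max())
E
```

```text
[0.49845583 0.09949686 0.38411417] [-0.30672932 -0.06612924 -0.94949673]
0.042 2181 u [-0.0102  0.0521  0.0979] v [-0.0533  0.0562] 0.047991915930000746
0.058 140 u [-0.002  -0.0001  0.0009] v [-0.0422  0.0453] 0.06493849276523418
0.07 994 u [-0.0116 -0.0062 -0.0019] v [-0.0422  0.0457] 0.099965389089958
0.1 835 u [-0.0171 -0.0134 -0.0099] v [-0.0422  0.0454] 0.1199979421965623
0.12 1058 u [-0.0316 -0.0188 -0.0155] v [-0.0422  0.0454] 0.13997519088828186
0.14 1490 u [-0.0291 -0.0255 -0.0214] v [-0.0417  0.0455] 0.15998020376489674
0.16 500 u [-0.0326 -0.0303 -0.0286] v [-0.0251  0.0278] 0.16568071047862767
```

View pics/w0.png

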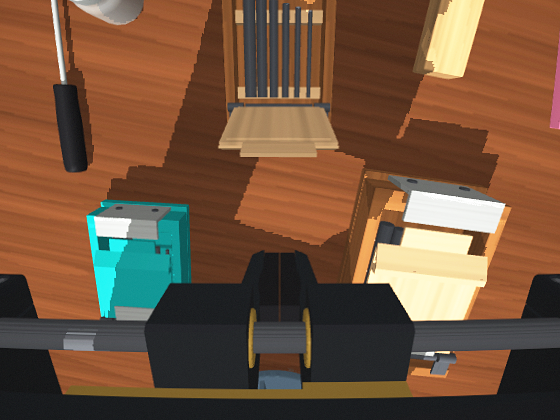

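View pics/s2z.png

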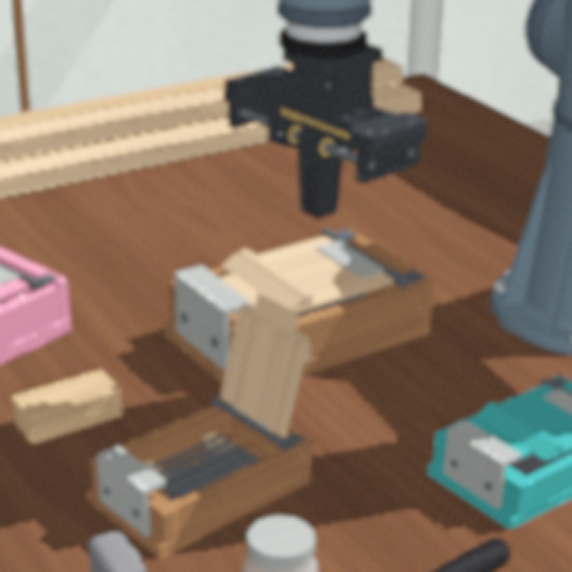

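Call:
move_arm:
  moves:
    - [[0,0,0],[0,0,-0.03],1]
    - [[0,0,0],[0,0,-0.065],1]
    - [[0,0,0],[0,0,-0.096],1]
    - [[0,0,0],[0.0147,0.0032,-0.096],1]
    - [[0,0,0],[0.0274,0.0059,-0.096],1]
    - [[0,0,0],[0.0332,0.0072,-0.096],1]
    - [[0,0,0],[0.0371,0.008,-0.096],1]
    - [[0,0,0],[0.041,0.0089,-0.096],1]
    - [[0,0,0],[0.045,0.0097,-0.096],1]
    - [[0,0,0],[0.0489,0.0106,-0.096],1]
    - [[0,0,0],[0.0489,0.0106,-0.096],1]

```text
time: 4.38
tcp_pos: [0.4686, 0.0926, 0.1178]
orientation: [-180.0, -0.0, 12.2]
wrist_force: [0.0, 1.0, 0.0]
finger_gap: 0.0003
```

```bash
python3 - <<'E'
from cloud import *
im2,d2,c2=snap('scene','s3.png')
cv2.imwrite('pics/s3z.png',cv2.resize(im2[50:270,180:400],None,fx=2.6,fy=2.6,interpolation=cv2.INTER_CUBIC))
E
```

```text
(no output)
```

View pics/s3z.png

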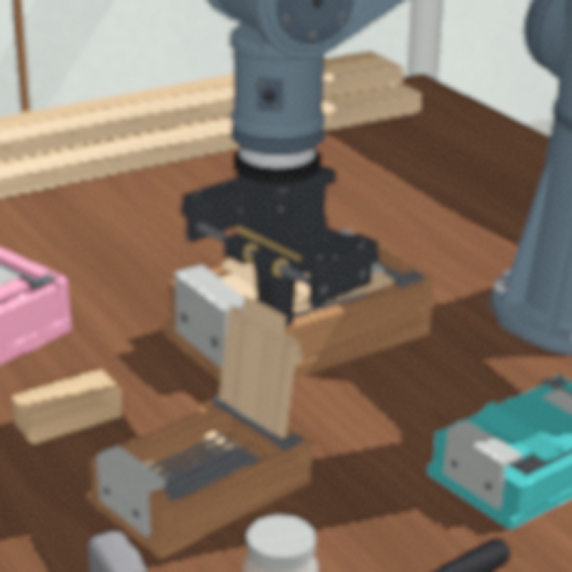

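Call:
move_arm:
  moves:
    - [[0,0,0],[0.0039,0.0008,0],1]
    - [[0,0,0],[0.0078,0.0017,0],1]
    - [[0,0,0],[0.0117,0.0025,0],1]
    - [[0,0,0],[0.0156,0.0034,0],1]
    - [[0,0,0],[0.0195,0.0042,0],1]
    - [[0,0,0],[0.0235,0.0051,0],1]
    - [[0,0,0],[0.0274,0.0059,0],1]
    - [[0,0,0],[0.0313,0.0068,0],1]
    - [[0,0,0],[0.0352,0.0076,0],1]
    - [[0,0,0],[0.0391,0.0085,0],1]
    - [[0,0,0],[0.0435,0.0094,-0.002],1]
    - [[0,0,0],[0.048,0.0104,-0.004],1]
    - [[0,0,0],[0.0523,0.0113,-0.0065],1]
    - [[0,0,0],[0.0523,0.0113,-0.0065],1]

```text
time: 6.18
tcp_pos: [0.5209, 0.1038, 0.111]
orientation: [-180.0, 0.0, 12.2]
wrist_force: [0.4, -0.5, 0.5]
finger_gap: 0.0001
```

```bash
cat > look.py <<'E'
from cloud import *
import sys
def look(tag):
    H=np.array([.4964,.0983,.05]);a=np.radians(12.2);ex=np.array([np.cos(a),np.sin(a),0]);ey=np.array([-np.sin(a),np.cos(a),0])
    im2,d2,c2=snap('scene','s%s.png'%tag)
    cv2.imwrite('pics/s%sz.png'%tag,cv2.resize(im2[50:270,180:400],None,fx=2.6,fy=2.6,interpolation=cv2.INTER_CUBIC))
    im,d,c=snap('wrist','w%s.png'%tag)
    for n,D,C in (('scene',d2,c2),('wrist',d,c)):
        P=cloud(C,D); Q=P-H;u=Q@ex;v=Q@ey;z=P[...,2]
        m=(D>0)&(u>-.02)&(u<.16)&(abs(v)<.045)&(z>.03)&(z<.19)
        np.savez('L_%s_%s.npz'%(n,tag),u=u,v=v,z=z,D=D)
        for vs in (-.035,.038):
            k=m&(abs(v-vs)<.003); 
            o=np.argsort(u[k]); print(n,vs,[(round(1000*a),round(1000*b)) for a,b in zip(u[k][o],z[k][o])][::max(1,k.sum()//25)])
if __name__=='__main__': look(sys.argv[1])
E
python3 look.py 4
```

```text
scene -0.035 [(-14, 30), (2, 49), (5, 52), (6, 51), (8, 54), (10, 62), (13, 65), (13, 69), (15, 71), (17, 77), (19, 79), (23, 87), (23, 88), (23, 86), (27, 93), (27, 95), (30, 102), (30, 99), (30, 100), (33, 106), (33, 108), (34, 110), (38, 116), (40, 121), (40, 118), (43, 125), (43, 128), (44, 132), (45, 136), (45, 130), (46, 133), (47, 144), (48, 140), (127, 62), (133, 62), (137, 63), (139, 63), (143, 62), (146, 63), (147, 54), (148, 44), (148, 35), (148, 32), (149, 47), (149, 39), (149, 54), (150, 43)]
scene 0.038 [(-19, 51), (-14, 48), (-11, 51), (5, 48), (10, 63), (12, 70), (14, 66), (16, 73), (18, 80), (20, 85), (23, 84), (27, 96), (29, 99), (31, 102), (33, 134), (34, 114), (35, 128), (36, 111), (40, 121), (42, 132), (44, 132), (45, 131), (45, 142), (47, 131), (132, 44), (137, 46), (142, 35), (143, 60), (144, 39), (146, 39), (148, 35), (149, 61), (150, 36)]
wrist -0.035 [(-20, 47), (-18, 47), (-16, 47), (29, 131), (31, 133), (33, 134), (34, 135), (36, 136), (37, 137), (39, 139), (40, 140), (42, 141), (43, 141), (43, 133), (44, 137), (44, 136), (44, 142), (45, 141), (126, 60), (129, 45), (132, 61), (134, 62), (137, 60), (139, 60), (142, 61), (145, 60), (148, 61)]
wrist 0.038 [(-20, 48), (-17, 47), (-15, 50), (30, 131), (32, 133), (33, 134), (35, 135), (37, 137), (38, 138), (40, 139), (41, 140), (42, 142), (43, 142), (44, 137), (44, 136), (44, 137), (45, 141), (45, 141), (129, 44), (131, 61), (134, 45), (136, 45), (139, 45), (142, 45), (144, 61)]
```

View pics/s4z.png

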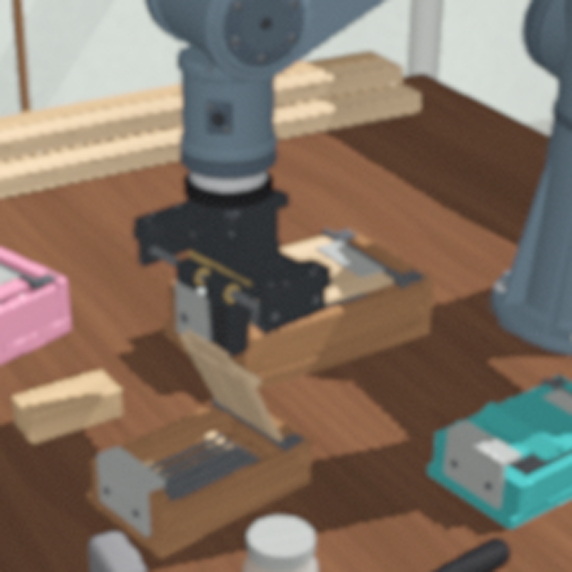

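View pics/w4.png

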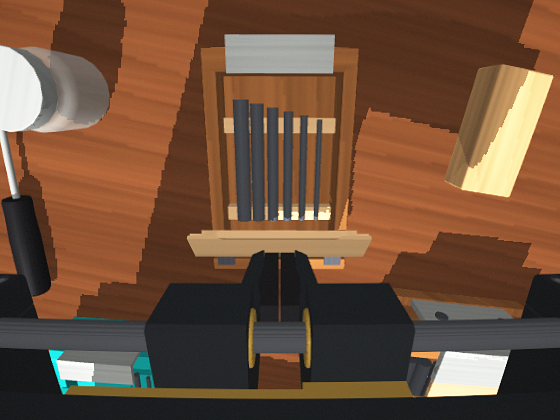

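Call:
move_arm:
  moves:
    - [[0,0,0],[0.0024,0.0005,-0.0015],1]
    - [[0,0,0],[0.0049,0.001,-0.0031],1]
    - [[0,0,0],[0.0073,0.0016,-0.0048],1]
    - [[0,0,0],[0.0096,0.0021,-0.0065],1]
    - [[0,0,0],[0.0117,0.0025,-0.0086],1]
    - [[0,0,0],[0.0137,0.003,-0.0108],1]
    - [[0,0,0],[0.0156,0.0034,-0.0132],1]
    - [[0,0,0],[0.0174,0.0038,-0.0155],1]
    - [[0,0,0],[0.0193,0.0042,-0.0178],1]
    - [[0,0,0],[0.0211,0.0046,-0.0202],1]
    - [[0,0,0],[0.0228,0.0049,-0.0227],1]
    - [[0,0,0],[0.0243,0.0053,-0.0252],1]
    - [[0,0,0],[0.0256,0.0055,-0.0279],1]
    - [[0,0,0],[0.0267,0.0058,-0.0306],1]
    - [[0,0,0],[0.0277,0.006,-0.0334],1]
    - [[0,0,0],[0.0286,0.0062,-0.0363],1]
    - [[0,0,0],[0.0286,0.0062,-0.0363],1]

```text
time: 8.4
tcp_pos: [0.5487, 0.11, 0.0744]
orientation: [-180.0, 0.1, 12.2]
wrist_force: [-0.8, -0.5, 0.1]
finger_gap: 0.0005
```

```bash
python3 look.py 5 | cut -c1-900; python3 - <<'E'
import numpy as np
f=np.load('L_wrist_5.npz');u,v,z,D=[f[k] for k in 'uvzD']
for vs in (-.024,-.02,.022,.026):
    k=(abs(v-vs)<.001)&(D>0)&(u>.04)&(u<.16)&(z>.03)&(z<.15);o=np.argsort(u[k]);print(vs,[(round(1000*a,1),round(1000*b,1)) for a,b in zip(u[k][o],z[k][o])][::2])
E
```

```text
scene -0.035 [(-20, 51), (-17, 52), (-16, 49), (-15, 43), (-15, 49), (-14, 51), (-14, 41), (-14, 47), (-14, 42), (-13, 49), (-13, 46), (-11, 49), (-10, 53), (-5, 51), (4, 56), (11, 60), (71, 105), (72, 104), (73, 103), (76, 105), (78, 105), (80, 106), (83, 107), (84, 105), (87, 106), (89, 107), (128, 64), (132, 61), (134, 59), (138, 61), (143, 62), (144, 61), (148, 47), (148, 31), (149, 59), (149, 62), (149, 32), (149, 39), (149, 42), (150, 46), (150, 37)]
scene 0.038 [(-19, 50), (-11, 50), (1, 54), (5, 55), (14, 60), (28, 69), (39, 69), (44, 79), (53, 85), (70, 103), (74, 106), (76, 106), (78, 181), (81, 181), (82, 180), (84, 105), (90, 106), (133, 47), (141, 48), (143, 64), (144, 44), (145, 39), (145, 31), (146, 47), (146, 31), (148, 57), (149, 38), (150, 51)]
wrist -0.035 [(22, 64), (30, 70), (38, 74), (44, 78), (50, 81), (55, 84), (66, 101), (70, 102), (72, 102), (74, 103), (75, 103), (76, 181), (77, 103), (77, 180), (78, 103), (78, 180), (79, 179), (79, 103), (80, 181), (80, 104), (82, 103), (85, 104), (87, 103), (132, 45), (139, 44), (147, 62)]
wrist 0.038 [(23, 65), (31, 71), 
[... 28226 characters left out ...]
np.float64(144.1), np.float64(61.1)), (np.float64(144.1), np.float64(60.7)), (np.float64(144.6), np.float64(61.9)), (np.float64(144.7), np.float64(60.8)), (np.float64(145.1), np.float64(62.2)), (np.float64(145.2), np.float64(61.1)), (np.float64(145.7), np.float64(61.0)), (np.float64(145.8), np.float64(59.6)), (np.float64(146.2), np.float64(61.3)), (np.float64(146.7), np.float64(61.4)), (np.float64(146.7), np.float64(61.1)), (np.float64(147.2), np.float64(61.4)), (np.float64(147.3), np.float64(60.0)), (np.float64(147.7), np.float64(62.0)), (np.float64(147.8), np.float64(60.2)), (np.float64(148.3), np.float64(60.6)), (np.float64(148.8), np.float64(61.5)), (np.float64(148.9), np.float64(59.8))]
```

View pics/w5.png

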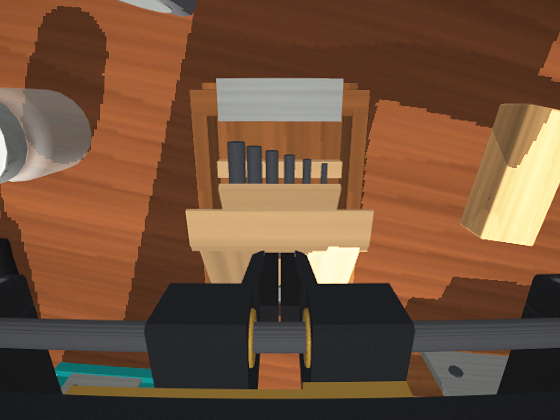

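View pics/s5z.png

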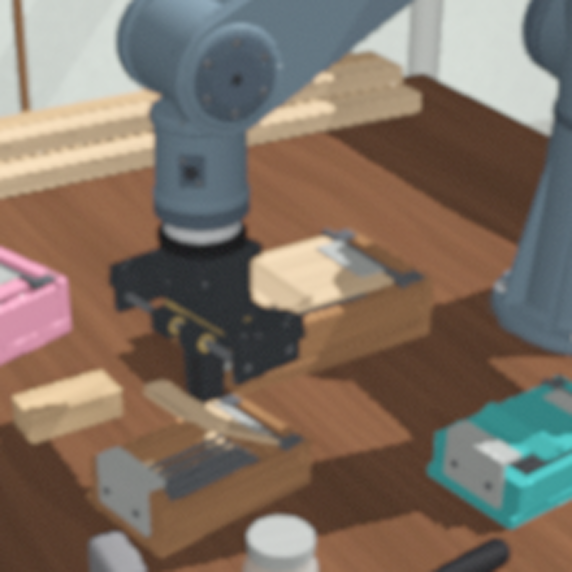

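```bash
python3 - <<'E'
from cloud import *
c=cams.calibration('wrist'); s=status.read_state(); T=s['tcp_pos'];print(T,s['wrist_force'])
a=np.radians(12.2);ex=np.array([np.cos(a),np.sin(a),0]);ey=np.array([-np.sin(a),np.cos(a),0])
print('tcp px wrist',w2px(c,[T,T+.009*ex,T-.009*ex,T+[0,0,.02]]))
c2=cams.calibration('scene');print('scene',w2px(c2,[T,T+.009*ex,T+[0,0,.03]]))
f=np.load('L_wrist_5.npz');u,v,z,D=[f[k]*1000 for k in 'uvzD']
for r in range(246,340,6): print(r,[(round(float(u[r,x])),round(float(v[r,x])),round(float(z[r,x]))) for x in (230,262,270,280,290,298)])
im=cv2.imread('pics/w5.png');cv2.imwrite('pics/w5z.png',cv2.resize(im[170:330,180:380],None,fx=4,fy=3.7,interpolation=cv2.INTER_CUBIC))
E
```

```text
[0.54880023 0.11002984 0.07464234] [-0.26509222 -0.45632874 -0.17561199]
tcp px wrist [[280.66215177 246.82619569]
 [280.67982284 232.95173256]
 [280.64476706 260.26777921]
 [280.81169916 262.93662972]]
scene [[259.07463237 211.788158  ]
 [256.06830678 213.14563579]
 [258.86352244 200.85534591]]
246 [(67, 26, 102), (67, 10, 102), (68, 6, 103), (68, 1, 103), (68, -4, 103), (68, -8, 103)]
252 [(55, 29, 85), (64, 10, 102), (55, 6, 85), (56, 1, 86), (55, -5, 85), (64, -8, 102)]
258 [(50, 30, 82), (64, 10, 108), (62, 6, 105), (63, 1, 106), (62, -4, 105), (63, -8, 107)]
264 [(44, 31, 78), (64, 9, 114), (62, 6, 111), (62, 1, 111), (62, -4, 111), (63, -8, 114)]
270 [(37, 32, 73), (63, 9, 119), (62, 6, 117), (62, 1, 117), (62, -4, 117), (64, -7, 120)]
276 [(31, 33, 71), (62, 9, 122), (63, 5, 123), (60, 1, 118), (62, -4, 122), (62, -7, 122)]
282 [(24, 34, 66), (62, 9, 127), (63, 5, 128), (56, 1, 118), (62, -3, 127), (62, -7, 127)]
288 [(87, 15, 170), (62, 8, 132), (62, 5, 131), (53, 1, 118), (62, -3, 132), (62, -7, 132)]
294 [(87, 14, 174), (61, 8, 135), (62, 5, 137), (50, 1, 118), (62, -3, 136), (63, -6, 137)]
300 [(87, 14, 177), (62, 8, 140), (62, 5, 141), (46, 1, 118), (63, -3, 141), (63, -6, 141)]
306 [(87, 14, 178), (63, 8, 145), (62, 5, 144), (-16, 1, 36), (62, -3, 144), (62, -6, 144)]
312 [(87, 13, 181), (59, 8, 143), (59, 5, 143), (-16, 1, 44), (59, -3, 143), (59, -6, 144)]
318 [(87, 13, 184), (57, 8, 144), (56, 5, 144), (-19, 1, 48), (56, -3, 143), (56, -6, 143)]
324 [(87, 13, 185), (81, 6, 177), (80, 4, 177), (80, 1, 176), (80, -2, 176), (81, -4, 177)]
330 [(86, 12, 186), (80, 6, 178), (80, 4, 179), (80, 1, 179), (79, -2, 178), (79, -4, 178)]
336 [(85, 12, 187), (79, 6, 180), (79, 4, 180), (79, 1, 180), (78, -2, 179), (80, -4, 181)]
```

View pics/w5z.png

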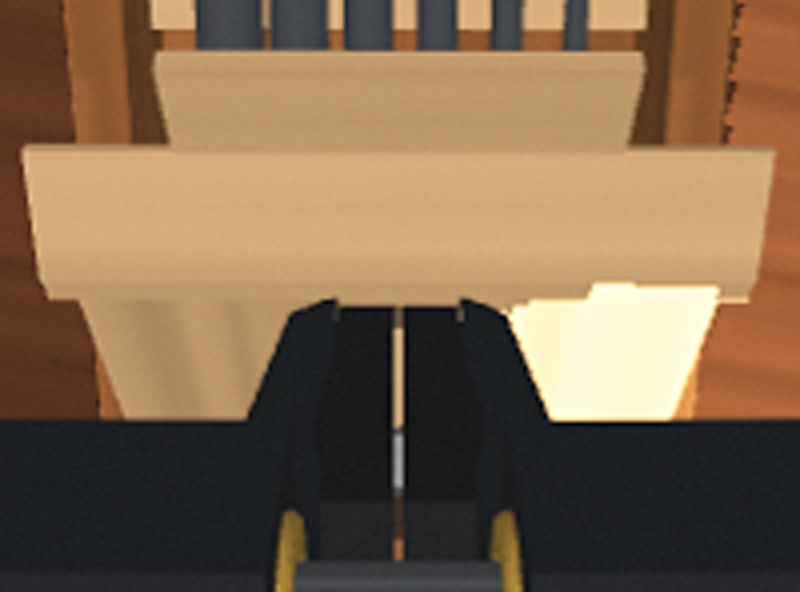

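```bash
python3 - <<'E'
from cloud import *
c2=cams.calibration('scene');a=np.radians(12.2);ex=np.array([np.cos(a),np.sin(a),0])
T=np.array([.4193,.0815,.2138]);p=w2px(c2,[T,T+.009*ex,T+[0,0,.01],T+[0,0,.03]]);print(p,(p-[180,50])*2.6)
im=cv2.imread('pics/s2.png');cv2.imwrite('pics/s2f.png',cv2.resize(im[80:160,260:360],None,fx=7,fy=7,interpolation=cv2.INTER_CUBIC));print((p-[260,80])*7)
im=cv2.imread('pics/s5.png');cv2.imwrite('pics/s5f.png',cv2.resize(im[150:250,210:310],None,fx=6,fy=6,interpolation=cv2.INTER_CUBIC))
E
```

```text
[[302.12796501 141.74185516]
 [299.29874401 142.80591685]
 [302.24106788 137.83911927]
 [302.46836121 129.9395977 ]] [[317.53270902 238.52882341]
 [310.17673443 241.2953838 ]
 [317.8267765  228.38171011]
 [318.41773913 207.84295401]]
[[294.89575507 432.19298611]
 [275.09120809 439.64141793]
 [295.68747519 404.87383492]
 [297.27852844 349.57718387]]
```

View pics/s2f.png

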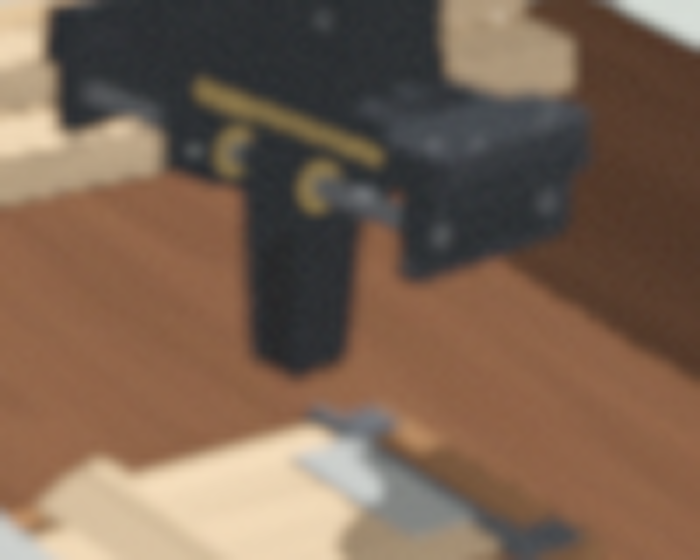

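View pics/s5f.png

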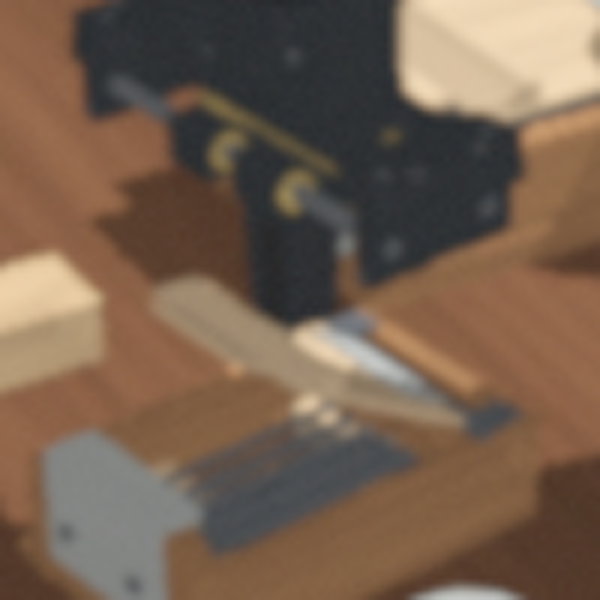

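Call:
move_arm:
  moves:
    - [[0,0,0],[-0.0029,-0.0006,0],1]
    - [[0,0,0],[-0.0059,-0.0013,0],1]
    - [[0,0,0],[-0.0088,-0.0019,0],1]
    - [[0,0,0],[-0.0117,-0.0025,0],1]
    - [[0,0,0],[-0.0147,-0.0032,0],1]
    - [[0,0,0],[-0.0176,-0.0038,0],1]
    - [[0,0,0],[-0.0196,-0.0042,0],1]
    - [[0,0,0],[-0.0196,-0.0042,0],1]

```text
time: 9.5
tcp_pos: [0.5295, 0.1058, 0.075]
orientation: [-180.0, 0.0, 12.2]
wrist_force: [0.2, -0.4, 0.7]
finger_gap: 0.0004
```

```bash
cat > fit.py <<'E'
from cloud import *
import sys
tag=sys.argv[1]
H=np.array([.4964,.0983,.05]);a=np.radians(12.2);ex=np.array([np.cos(a),np.sin(a),0]);ey=np.array([-np.sin(a),np.cos(a),0])
T=status.read_state()['tcp_pos'];print('tcp u,v,z',((T-H)@ex*1000).round(1),((T-H)@ey*1000).round(1),(T[2]*1000).round(1))
im,d,c=snap('wrist','w%s.png'%tag)
P=cloud(c,d);Q=P-H;u=Q@ex*1000;v=Q@ey*1000;z=P[...,2]*1000
np.savez('L_wrist_%s.npz'%tag,u=u,v=v,z=z,D=d)
m=(d>0)&(abs(v)<43)&(abs(v)>20)&(u>0)&(u<150)&(z>40)&(z<170)
# profile: median z per 4mm bin, one side
for side in (1,-1):
    mm=m&(np.sign(v)==side)&(abs(v)<26)
    pr=[]
    for b in range(0,150,5):
        k=mm&(u>=b)&(u<b+5)
        if k.sum()>3: pr.append((b+2,int(np.percentile(z[k],20)),int(np.percentile(z[k],90))))
    print(side,pr)
# finger: dark points |v|<17
g=im.max(-1)<60
k=g&(abs(v)<16)&(d>0)&(u>20)&(abs(u-((T-H)@ex*1000))<12)&(z<190)
print('finger lowest z',np.sort(z[k])[:200:20].round(1),'u',u[k].max().round(1))
E
python3 fit.py 6; python3 - <<'E'
from cloud import *
im,d,c=snap('scene','s6.png');cv2.imwrite('pics/s6f.png',cv2.resize(im[150:250,210:310],None,fx=6,fy=6,interpolation=cv2.INTER_CUBIC))
im=cv2.imread('pics/w6.png');cv2.imwrite('pics/w6z.png',cv2.resize(im[170:330,180:380],None,fx=4,fy=3.7,interpolation=cv2.INTER_CUBIC))
E
```

```text
tcp u,v,z 34.0 0.3 75.0
1 [(7, 62, 64), (12, 67, 69), (17, 69, 73), (22, 74, 78), (27, 79, 83), (32, 84, 87), (47, 115, 117), (52, 119, 121), (57, 121, 122), (62, 123, 124), (67, 125, 169), (72, 129, 132), (77, 135, 137), (82, 135, 136), (127, 60, 62), (132, 60, 62), (137, 60, 61), (142, 60, 61), (147, 60, 61)]
-1 [(2, 54, 58), (7, 61, 64), (12, 66, 69), (17, 69, 72), (22, 75, 79), (27, 80, 84), (32, 85, 87), (47, 115, 117), (52, 119, 121), (57, 121, 122), (62, 123, 124), (67, 125, 169), (72, 129, 133), (77, 135, 137), (82, 135, 136), (127, 60, 61), (132, 60, 61), (137, 60, 61), (142, 60, 62), (147, 60, 61)]
finger lowest z [104.  106.6 107.5 108.  109.  109.5 109.8 110.1 110.5 110.8] u 46.0
```

View pics/s6f.png

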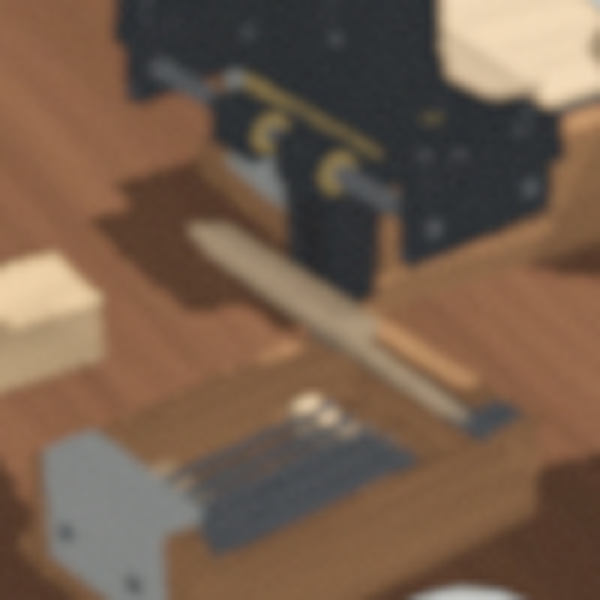

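View pics/w6z.png

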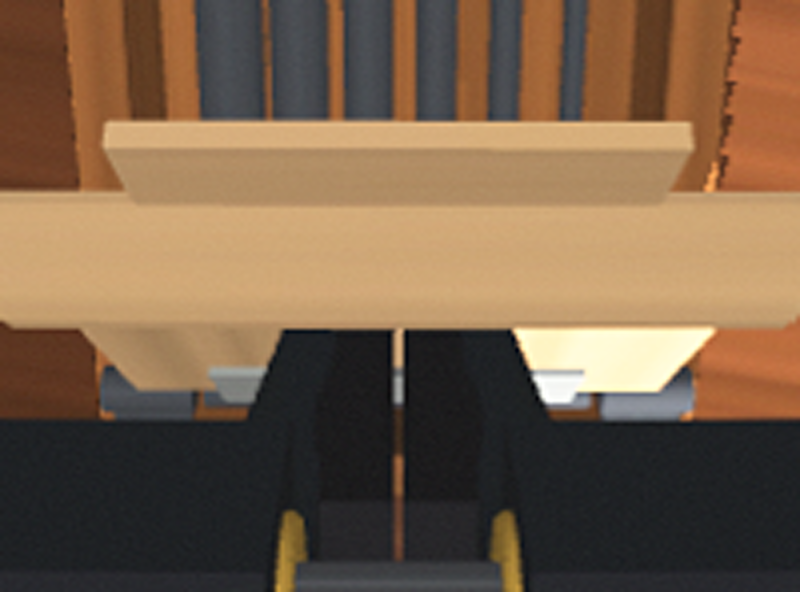

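Call:
move_arm:
  moves:
    - [[0,0,0],[0.0027,0.0006,-0.0022],1]
    - [[0,0,0],[0.0053,0.0011,-0.0044],1]
    - [[0,0,0],[0.007,0.0015,-0.0067],1]
    - [[0,0,0],[0.0086,0.0019,-0.009],1]
    - [[0,0,0],[0.0101,0.0022,-0.0114],1]
    - [[0,0,0],[0.0114,0.0025,-0.0137],1]
    - [[0,0,0],[0.0126,0.0027,-0.0163],1]
    - [[0,0,0],[0.0136,0.0029,-0.0189],1]
    - [[0,0,0],[0.0145,0.0031,-0.0215],1]
    - [[0,0,0],[0.0153,0.0033,-0.024],1]
    - [[0,0,0],[0.0161,0.0034,-0.0266],1]
    - [[0,0,0],[0.0167,0.0036,-0.0293],1]
    - [[0,0,0],[0.0173,0.0037,-0.032],1]
    - [[0,0,0],[0.0178,0.0038,-0.0346],1]
    - [[0,0,0],[0.0178,0.0038,-0.0346],1]

```text
time: 11.48
tcp_pos: [0.5473, 0.1096, 0.0401]
orientation: [-180.0, 0.0, 12.2]
wrist_force: [0.9, -0.1, 0.8]
finger_gap: 0.0007
```

```bash
python3 fit.py 7; python3 - <<'E'
from cloud import *
im,d,c=snap('scene','s7.png');cv2.imwrite('pics/s7f.png',cv2.resize(im[150:250,210:310],None,fx=6,fy=6,interpolation=cv2.INTER_CUBIC))
im=cv2.imread('pics/w7.png');cv2.imwrite('pics/w7z.png',cv2.resize(im[90:330,160:400],None,fx=3,fy=2.5,interpolation=cv2.INTER_CUBIC))
E
```

```text
tcp u,v,z 52.1 0.3 40.1
1 [(37, 59, 60), (42, 59, 61), (47, 60, 62), (52, 62, 63), (57, 63, 64), (62, 64, 65), (67, 151, 156), (72, 152, 165), (77, 151, 165), (82, 135, 152), (87, 135, 150), (92, 73, 75), (97, 72, 74), (102, 72, 74), (107, 73, 75), (112, 74, 76), (117, 73, 75), (127, 60, 61), (132, 60, 61), (137, 60, 61), (142, 60, 61), (147, 60, 61)]
-1 [(37, 59, 59), (42, 59, 61), (47, 60, 62), (52, 61, 63), (57, 63, 64), (62, 64, 65), (67, 151, 156), (72, 152, 165), (77, 151, 165), (82, 133, 152), (87, 135, 150), (92, 73, 75), (97, 72, 74), (102, 72, 74), (107, 73, 75), (112, 74, 76), (117, 73, 75), (127, 60, 61), (132, 60, 61), (137, 60, 61), (142, 60, 61), (147, 60, 61)]
finger lowest z [64.3 65.5 66.1 66.7 67.2 67.7 68.1 68.5 69.1 69.6] u 64.1
```

View pics/s7f.png

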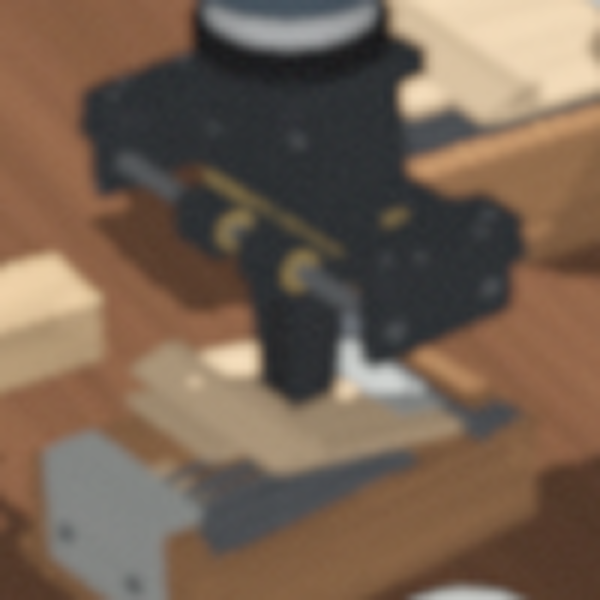

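View pics/w7z.png

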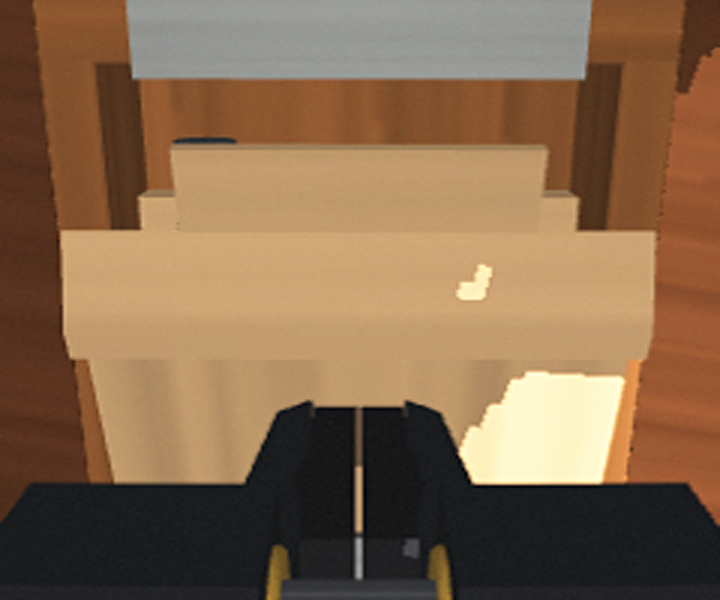

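Call:
move_arm:
  moves:
    - [[0,0,0],[0.0003,0.0001,-0.003],1]
    - [[0,0,0],[0.0006,0.0001,-0.006],1]
    - [[0,0,0],[0.0008,0.0002,-0.0085],1]
    - [[0,0,0],[0.0008,0.0002,-0.011],1]
    - [[0,0,0],[0.0008,0.0002,-0.012],1]
    - [[0,0,0],[0.0008,0.0002,-0.012],1]

```text
time: 12.32
tcp_pos: [0.5483, 0.1098, 0.0283]
orientation: [-180.0, 0.0, 12.2]
wrist_force: [0.6, 0.3, 3.1]
finger_gap: 0.0005
```

```bash
python3 fit.py 8|cut -c1-330; python3 - <<'E'
from cell import status; s=status.read_state(); print(s['wrist_force'],s['wrist_torque'],s['time'])
E
```

```text
tcp u,v,z 53.2 0.3 28.3
1 [(42, 51, 52), (47, 51, 53), (52, 51, 53), (57, 52, 53), (62, 52, 53), (67, 52, 143), (72, 140, 146), (77, 140, 154), (82, 61, 141), (87, 124, 140), (92, 57, 59), (97, 55, 57), (102, 53, 54), (107, 53, 54), (112, 53, 54), (117, 53, 54), (127, 60, 61), (132, 60, 61), (137, 60, 61), (142, 60, 61), (147, 60, 61)]
-1 [(42, 51, 53), (47, 51, 53), (52, 51, 53), (57, 52, 53), (62, 52, 53), (67, 52, 143), (72, 140, 145), (77, 140, 154), (82, 62, 141), (87, 124, 139), (92, 57, 59), (97, 54, 57), (102, 53, 54), (107, 53, 54), (112, 53, 54), (117, 53, 54), (127, 60, 61), (132, 60, 61), (137, 60, 62), (142, 60, 61), (147, 60, 61)]
finger lowest z [52.5 53.7 54.2 55.  55.6 56.  56.6 57.  57.5 57.7] u 65.2
[ 0.76616587 -0.43572221  2.418741  ] [ 0.06775562 -0.25804344  0.01106139] 12.375
```

Call:
move_arm:
  moves:
    - [[0,0,0],[0,0,-0.0007],1]
    - [[0,0,0],[0,0,-0.0014],1]
    - [[0,0,0],[0,0,-0.002],1]
    - [[0,0,0],[0,0,-0.002],1]

```text
time: 12.88
tcp_pos: [0.5483, 0.1098, 0.0266]
orientation: [180.0, 0.0, 12.2]
wrist_force: [1.8, 0.0, 4.4]
finger_gap: 0.0005
```

Call:
move_arm:
  moves:
    - [[0,0,0],[0,0,-0.0006],1]
    - [[0,0,0],[0.0029,0.0006,-0.0008],1]
    - [[0,0,0],[0.0059,0.0013,-0.0008],1]
    - [[0,0,0],[0.0088,0.0019,-0.0008],1]
    - [[0,0,0],[0.0117,0.0025,-0.0008],1]
    - [[0,0,0],[0.0147,0.0032,-0.0008],1]
    - [[0,0,0],[0.0166,0.0036,-0.0008],1]
    - [[0,0,0],[0.0166,0.0036,-0.0008],1]

```text
time: 13.88
tcp_pos: [0.5649, 0.1134, 0.0261]
orientation: [180.0, 0.0, 12.2]
wrist_force: [-1.1, -0.0, 7.2]
finger_gap: 0.0004
```

```bash
python3 fit.py 9|cut -c1-330; python3 - <<'E'
from cell import status; import cv2; s=status.read_state(); print(s['wrist_force'],s['wrist_torque'],s['time'])
im=cv2.imread('pics/w9.png');cv2.imwrite('pics/w9z.png',cv2.resize(im[90:330,160:400],None,fx=3,fy=2.5,interpolation=cv2.INTER_CUBIC))
E
```

```text
tcp u,v,z 70.2 0.3 26.1
1 [(62, 50, 51), (67, 50, 51), (72, 49, 51), (77, 50, 51), (82, 49, 51), (87, 137, 142), (92, 138, 151), (97, 137, 138), (102, 123, 138), (107, 55, 57), (112, 52, 54), (117, 50, 52), (122, 49, 50), (127, 60, 61), (132, 60, 61), (137, 60, 61), (142, 60, 61), (147, 60, 61)]
-1 [(62, 50, 51), (67, 49, 51), (72, 50, 51), (77, 50, 51), (82, 49, 51), (87, 137, 142), (92, 138, 151), (97, 137, 138), (102, 123, 138), (107, 55, 57), (112, 52, 54), (117, 50, 52), (122, 49, 50), (127, 60, 61), (132, 60, 61), (137, 60, 61), (142, 60, 61), (147, 60, 61)]
finger lowest z [50.2 51.4 52.  52.7 53.4 53.8 54.4 54.9 55.3 55.5] u 82.1
[-0.34031671  0.04569168  6.73797689] [-0.05599662  0.2701468  -0.01458107] 13.925
```

View pics/w9z.png

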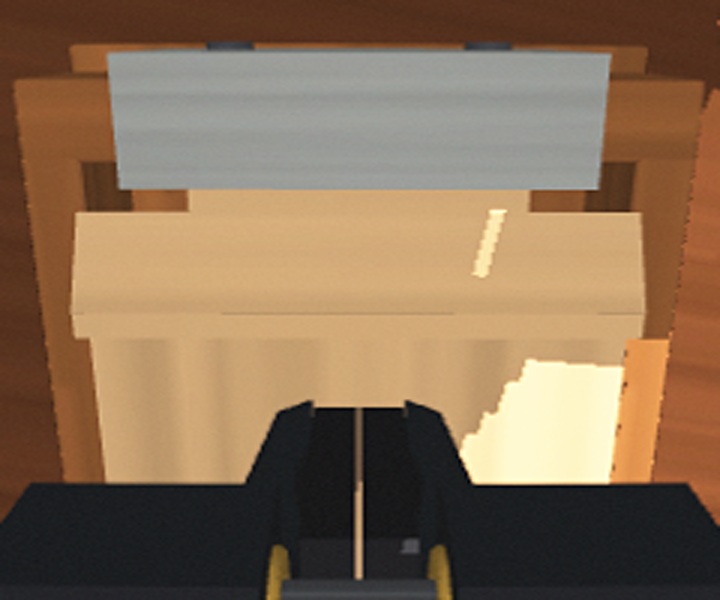

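Call:
move_arm:
  moves:
    - [[0,0,0],[0.0029,0.0006,0],1]
    - [[0,0,0],[0.0059,0.0013,0],1]
    - [[0,0,0],[0.0088,0.0019,0],1]
    - [[0,0,0],[0.0117,0.0025,0],1]
    - [[0,0,0],[0.0147,0.0032,0],1]
    - [[0,0,0],[0.0176,0.0038,0],1]
    - [[0,0,0],[0.0205,0.0044,0],1]
    - [[0,0,0],[0.0225,0.0049,0],1]
    - [[0,0,0],[0.0225,0.0049,0],1]

```text
time: 15.05
tcp_pos: [0.5852, 0.1181, 0.0251]
orientation: [-180.0, 0.3, 12.2]
wrist_force: [-5.6, -0.2, 8.9]
finger_gap: 0.0003
```

```bash
python3 fit.py 10|cut -c1-330; python3 - <<'E'
from cell import status; import cv2; s=status.read_state(); print(s['wrist_force'],s['wrist_torque'],s['time'])
im=cv2.imread('pics/w10.png');cv2.imwrite('pics/w10z.png',cv2.resize(im[90:330,160:400],None,fx=3,fy=2.5,interpolation=cv2.INTER_CUBIC))
E
```

```text
tcp u,v,z 91.0 0.6 25.1
1 [(82, 49, 50), (87, 49, 50), (92, 49, 50), (97, 49, 50), (102, 56, 58), (107, 136, 141), (112, 137, 150), (117, 55, 138), (122, 124, 137), (127, 61, 135), (132, 60, 61), (137, 60, 61), (142, 60, 61), (147, 50, 61)]
-1 [(82, 49, 50), (87, 49, 50), (92, 49, 50), (97, 49, 50), (102, 56, 58), (107, 136, 141), (112, 136, 150), (117, 55, 138), (122, 124, 137), (127, 61, 135), (132, 60, 61), (137, 60, 61), (142, 60, 61), (147, 49, 61)]
finger lowest z [49.2 50.2 51.4 52.1 52.6 53.1 53.6 54.  54.6 55. ] u 102.9
[-5.69825240e+00 -7.85994071e-03  8.24126203e+00] [-0.25516915  0.96057273  0.05050518] 15.1
```

View pics/w10z.png

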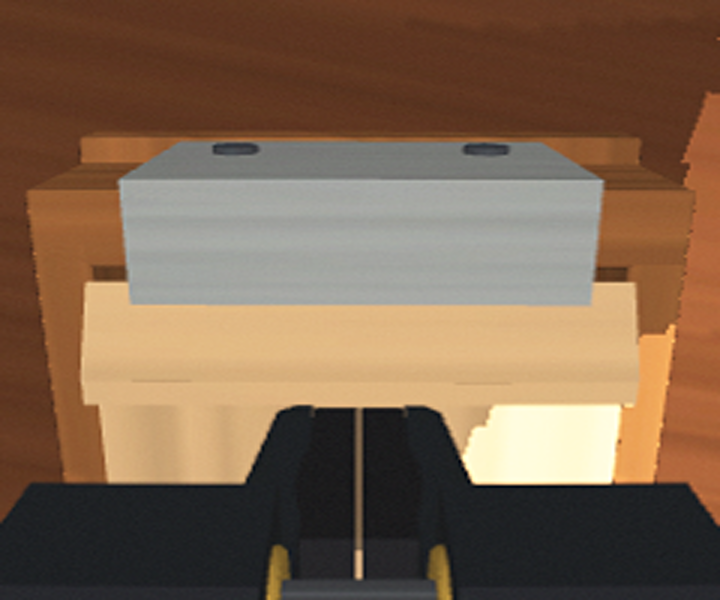

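Call:
move_arm:
  moves:
    - [[0,0,0],[0.0015,0.0003,0],1]
    - [[0,0,0],[0.0029,0.0006,0],1]
    - [[0,0,0],[0.0044,0.0009,0],1]
    - [[0,0,0],[0.0044,0.0009,0],1]
    - [[0,0,0],[0.0044,0.0009,0],1]

```text
time: 15.72
tcp_pos: [0.5882, 0.1188, 0.0247]
orientation: [-180.0, 0.5, 12.2]
wrist_force: [-10.1, -1.8, 8.7]
finger_gap: 0.0003
```

```bash
python3 fit.py 11|cut -c1-330; python3 - <<'E'
from cell import status; import cv2; s=status.read_state(); print(s['wrist_force'],s['wrist_torque'],s['time'])
im=cv2.imread('pics/w11.png');cv2.imwrite('pics/w11z.png',cv2.resize(im[90:330,160:400],None,fx=3,fy=2.5,interpolation=cv2.INTER_CUBIC))
E
```

```text
tcp u,v,z 94.0 0.6 24.7
1 [(82, 48, 49), (87, 49, 50), (92, 49, 50), (97, 49, 50), (102, 56, 58), (107, 56, 58), (112, 135, 140), (117, 136, 150), (122, 136, 137), (127, 122, 136), (132, 60, 61), (137, 60, 61), (142, 60, 61), (147, 50, 61)]
-1 [(82, 49, 49), (87, 49, 50), (92, 49, 50), (97, 49, 50), (102, 56, 58), (107, 56, 58), (112, 135, 140), (117, 136, 150), (122, 136, 137), (127, 122, 136), (132, 60, 61), (137, 60, 61), (142, 60, 61), (147, 49, 61)]
finger lowest z [53.3 55.7 56.4 57.1 57.8 58.3 58.6 59.  59.5 59.7] u 106.0
[-9.35435118 -2.11729982  9.38324278] [-0.42694041  1.67889411  0.00834287] 15.775
```

View pics/w11z.png

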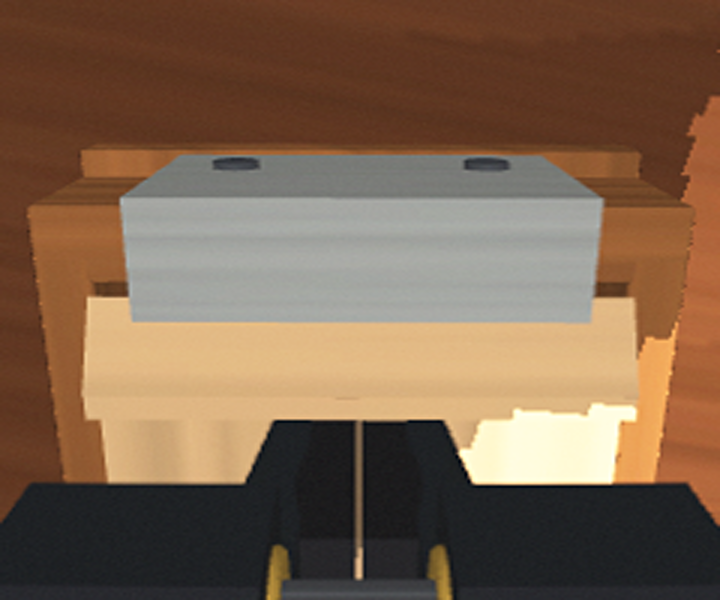

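```bash
python3 - <<'E'
import numpy as np
for t in ('8','9','10','11'):
    f=np.load(f'L_wrist_{t}.npz');u,v,z,D=[f[k] for k in 'uvzD']
    for s in (1,-1):
        k=(D>0)&(abs(v-s*30)<6)&(z>58-1.2)&(z<62.5)&(u>70)&(u<125)
        j=(D>0)&(abs(v-s*30)<6)&(z>47)&(z<54)&(u>40)&(u<110)
        e=(D>0)&(abs(v-s*5)<20)&(z>59)&(z<63)&(u>118)&(u<150)
        h=np.sort(u[j]); print(t,s,'ridge top u',np.percentile(u[k],[2,50]).round(1),'n',k.sum(),'lip u0',np.percentile(u[e],1).round(1))
E
```

```text
8 1 ridge top u [80.1 88.2] n 876 lip u0 126.3
8 -1 ridge top u [79.6 87.8] n 884 lip u0 126.3
9 1 ridge top u [ 97.3 102. ] n 484 lip u0 126.1
9 -1 ridge top u [ 96.8 101.7] n 498 lip u0 126.1
10 1 ridge top u [104.3 108.5] n 373 lip u0 126.2
10 -1 ridge top u [103.6 108. ] n 390 lip u0 126.2
11 1 ridge top u [104.2 108.4] n 327 lip u0 126.2
11 -1 ridge top u [103.9 107.8] n 328 lip u0 126.2
```

Call:
move_arm:
  moves:
    - [[0,0,0],[-0.0015,-0.0003,0.001],1]
    - [[0,0,0],[-0.0027,-0.0006,0.0025],1]
    - [[0,0,0],[-0.0032,-0.0007,0.005],1]
    - [[0,0,0],[-0.0035,-0.0008,0.01],1]
    - [[0,0,0],[-0.0035,-0.0008,0.025],1]
    - [[0,0,0],[-0.0035,-0.0008,0.05],1]
    - [[0,0,0],[-0.0135,-0.003,0.09],1]
    - [[0,0,0],[-0.03,-0.0065,0.12],1]
    - [[0,0,0],[-0.03,-0.0065,0.12],1]

```text
time: 16.9
tcp_pos: [0.5636, 0.1128, 0.1495]
orientation: [179.9, -0.4, 12.2]
wrist_force: [0.7, -0.1, 0.2]
finger_gap: 0.0007
```

```bash
python3 fit.py 12|cut -c1-330; python3 - <<'E'
from h import *; import numpy as np
s=status.read_state(); print(s['wrist_force'],s['time'])
im=cv2.imread('pics/w12.png')
im2,d,c=snap('scene','s12.png');cv2.imwrite('pics/s12f.png',cv2.resize(im2[130:330,180:380],None,fx=3,fy=3,interpolation=cv2.INTER_CUBIC))
for t in ['12']:
    f=np.load(f'L_wrist_{t}.npz');u,v,z,D=[f[k] for k in 'uvzD']
    for q in (1,-1):
        k=(D>0)&(abs(v-q*35)<6)&(z>58)&(z<66)&(u>70)&(u<122)
        print('ridge top u',np.percentile(u[k],[2,50]).round(1),k.sum(),'ztop',np.percentile(z[k],95).round(1))
E
```

```text
tcp u,v,z 68.7 -0.1 149.5
1 [(17, 52, 54), (22, 52, 54), (32, 52, 53), (37, 52, 53), (42, 52, 53), (47, 52, 53), (52, 52, 54), (57, 53, 54), (62, 53, 54), (67, 53, 54), (72, 53, 54), (77, 54, 55), (82, 54, 55), (87, 54, 55), (92, 54, 56), (97, 54, 56), (102, 55, 64), (107, 63, 64), (112, 61, 64), (117, 59, 61), (122, 57, 59), (127, 59, 61), (132, 60, 61)
-1 [(17, 52, 54), (22, 52, 54), (32, 52, 53), (37, 52, 53), (42, 52, 53), (47, 52, 54), (52, 52, 54), (57, 52, 54), (62, 53, 54), (67, 53, 54), (72, 53, 55), (77, 53, 55), (82, 53, 55), (87, 54, 55), (92, 54, 55), (97, 55, 56), (102, 55, 64), (107, 63, 64), (112, 61, 63), (117, 59, 61), (122, 57, 59), (127, 60, 62), (132, 60, 61
finger lowest z [173.7 174.9 175.7 176.3 177.  177.5 177.8 178.3 178.8 179.4] u 79.2
[-0.24843781  0.01406198 -0.87249847] 16.95
ridge top u [103.5 112.5] 337 ztop 64.6
ridge top u [103.5 112.5] 335 ztop 64.7
```

View pics/w12.png

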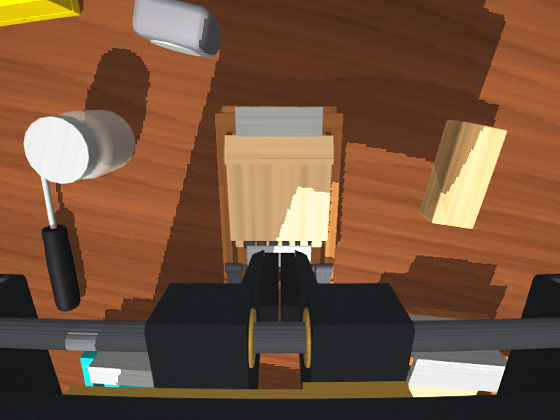

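View pics/s12f.png

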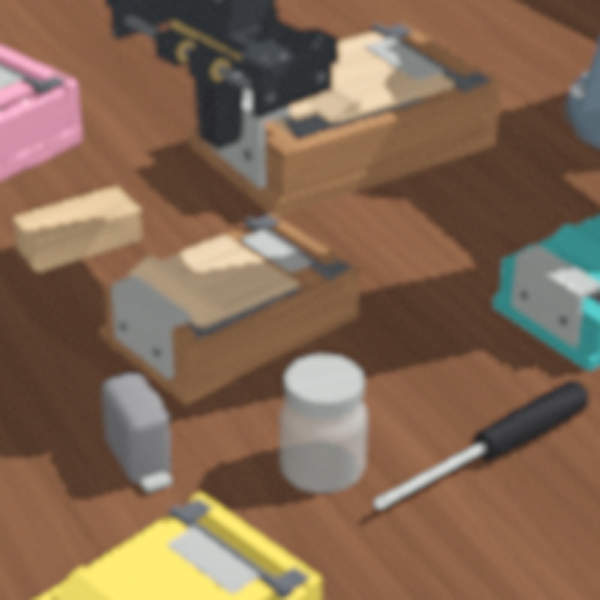

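The picture shows the flap shut, with its tongue under the lip (wrist px around 280,135) and the robot clear. The bystanders are where they were. I'm handing it in.

```bash
python3 - <<'E'
from cell import job_done
print(job_done())
E
```

```text
the job is handed in; nothing more can be done
None
```

The drill-bit box is closed: the flap is tucked under the lip and stayed shut when I let go. I handed the job in at about 17 s.

**What I did:** With the gripper shut, the fingertips pushed the flap over and pressed it flat, at 3 to 7 N. Keeping it pressed, I pushed the ridge towards the lip until it stopped moving, then lifted clear.

**Last checks, with nothing touching:**
- **Angle:** the flap lies at about 0.035 rad; the tucked value given is about 0.04.
- **Slide:** the ridge is about 103.5 to 104 mm from the hinge line, which means fully out (0.024 m). It did not move further when I pushed up to about 10 N.
- **Bystanders:** the jar, screwdriver, offcut and tape measure look undisturbed in the pictures, judged by eye only.
- **Forces:** the highest wrist force I read was about 14 N.

**What disagreed:**
- **Fingertip position:** the fingertips appeared about 22 to 25 mm above the reported TCP. My first swing therefore pressed on the ridge's top edge instead of the flap face. I backed off and re-seated on the face behind the ridge, with no harm done.
- **How it slid:** about the first 17 mm of the slide came from the fingertips' friction on the pressed flap. The ridge itself was pushed only at the end.

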